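# Chuck the blade and take the driver from its holder

## Robot

A 6-joint arm with a two-finger parallel gripper is mounted at the origin on the work surface. World frame = base frame: x ahead of the robot, y to its left, z up, the work surface at z = 0. Lengths are in m, angles in rad, forces in N, time in s.
With the tool pointing down it reaches from about 0.35 to 0.875 m from the base axis. Payload 4.2 kg.
Tool frame: the origin (TCP) lies at the very end of the fingers, on their centre line; the grasp point (between the pads) lies manip.hold_point_z behind it (manip.hold_point_z is the distance from the TCP to the grasp point, in m); y points along the fingers, x is the direction in which the jaws open and shut, and the axes are right-handed (so a half turn about y gives the same grasp; the last joint's range is limited). The gripper opens to 85 mm and grips with 20 to 120 N. Pads are 22 mm wide; open, the fingers measure 114 mm over their backs; the gripper's body (76 mm by 85 mm) begins 54 mm behind the grasp point. The pads swing forward as they close: fully open they stand 13 mm farther back than shut.
Start: joints at [1.552, 0.385, 0.008, 0, -1.194, -0.259], TCP at [0.171, 0.601, 0.231] pointing down, gripper open.
Joint ranges: [-3.14, 3.14], [-1.21, 2.06], [-1.07, 1.41], [-3.16, 2.05], [-2.99, -0.16], [-3.1, 3.1]. Speed limits (rad/s): [2.79, 2.79, 3.14, 3.14, 3.14, 3.14].

## Interface

Orientations are given as a rotation vector (axis times angle).
In Python, from workcell import manip, fingers, sense, optics gives the robot as it stands. The module is installed in compiled form; this text tells all that it offers. Calls block until the motion is done:
- manip.movep(position, orientation): joint-space move of the TCP to a pose.
- manip.move_linear(position, attitude=None, v=0.15, threshold=None): straight line of the TCP; attitude=None keeps the orientation; v is the mean speed in m/s. With threshold (N) it stops when the force on the tool has changed by that much, and returns True; else False.
- manip.goto_joints(angles): joint-space move.
- fingers.set_gripper(opening, newtons=None): finger opening in m; newtons is the grip in N (None keeps the last); returns when the fingers have stopped.
- manip.wait(seconds).
- manip.inverse_kinematics(position, orientation): joint angles nearest the present ones, or None.
- sense(): the state.
- optics.grab_frame(name): name is "scene" or "top" or "wrist"; returns a dict with "pixels" (400x640x3 uint8, red, green, blue), "z_map" (400x640 float32, m along the optical axis (not along the pixel's ray), 0 where there is no reading), "mtx" (3x3 intrinsics, pixels), "k1" (the pictures are not rectified: a ray, as slopes to the right and down, at radius r is drawn at 1 + k1 r^2 times it, then the intrinsics apply), "world_from_camera" (4x4, takes a point from camera to world coordinates). Camera axes: x right, y down, z forward; pixel columns grow to the right and rows downward; lengths in m; the calibration is good to about 2 mm. A picture is of the moment at which its call begins.
A pose or a line that the arm cannot do raises manip.IKError and nothing moves.
- manip.hand_in(): hands the job in, once; it reports no verdict.
The state is a dict: "time_s": time; "joint_positions": joint angles; "dq": joint speeds; "joint_efforts": joint torques, N m; "tool_pos": TCP position; "eef_rot": TCP orientation; "force": force on the tool from outside, world axes, zero at the start; "moment": the same for the moment, N m; "grip_width": finger opening in m.
Only numpy, scipy, OpenCV 4.12 (cv2) and the standard library are available. Lean on these libraries where they do the work, as an engineer would, in place of code of your own. Each camera call takes 0.05 s, during which the arm holds its last target.

## Task

The cordless driver leans in its desk holder with a loose screwdriver blade in its nose. While it sits in the holder, turn the chuck sleeve clockwise, as seen looking at the blade's tip, until the jaws grip the blade firmly; then draw the driver fully out of the holder and turn it level (lying horizontally, pointing any way), ready for the computer's case screws. Finish while still holding it like that, steady and well clear of the desk, with the blade gripped in the chuck, and leave the mug, tip box and jar alone.

Things in the scene. Friction and masses are not known exactly. Their poses are not given: they have to be found in the camera images.
- holder: Fixed grey desk holder; origin on the desk under the socket's foot. Its 30 mm square socket (40 outside, 58 deep) leans 45 degrees from vertical towards the holder's -x, roughly to the robot's right (-y); its inner floor is 30 mm above the origin. A 14 mm wide tongue runs on under the driver to 116 mm from that floor. Base plate 150 x 90 x 12 mm, x -95 to +55.
- holder_seat (a point): Point fixed in the holder, where the centre of the driver's foot rests when fully seated.
- driver: Loose black cordless driver, about 0.35 kg. Origin at the centre of its foot, z along its axis to the nose. Handle 28 mm square, z 0 to 150; 21 mm neck to 162; chuck sleeve to 192; blade tip at 216. Seated, the lowest 58 mm sit in the socket with 1 mm play a side, which stops it turning; its x axis points up and to the holder's +x, its y flats are upright and free to grip.
- driver_grip (a point): Point on the driver's axis 92 mm from the foot, near the centre of mass, 34 mm outside the socket when seated. Pinch the handle here across its two upright y flats, from above, best with the gripper's body leaning 10 to 20 degrees over to the holder's +x, so that the nose stays clear of it.
- driver_bore (a point): Point on the driver's axis at z 150 mm: floor of the bore, where the blade's foot rests.
- sleeve_mid (a point): Centre of the steel fluted chuck sleeve (28 mm diameter, 30 mm long), on the driver's axis 177 mm from the foot; its z axis is the driver's axis towards the nose. To turn it, grip it along the driver's axis; the blade sticks out 39 mm past this point.
- chuck (a joint): Angle of the sleeve, rad: 0 fully open, growing clockwise as seen looking at the blade's tip. Starts at 0 to 0.25. Three jaws close 2.5 mm per rad and meet the blade at about 0.8; then it turns harder; firmly gripped from 0.9; hard stop at 1.25. Play in the socket eats some 0.06 of a turn, so turn about 1.0 from any start. Friction 0.18 N m: it stays where it is left.
- blade: Loose flat screwdriver blade, 8 mm round shank, 66 mm long, 25 g. Origin at the centre of its foot, z towards the tip. It stands in the 9 mm bore between the open jaws and sticks out 24 mm beyond the sleeve.
- mug: Bystander: white mug, 80 mm wide, 92 mm high; origin at its underside.
- tipbox: Bystander: closed box of tips, 120 x 85 x 66 mm, blue with a clear lid; origin at its underside.
- jar: Bystander: white jar, 60 mm wide, 85 mm high; origin at its underside.
There are look-alikes about, which are no part of the job. There is more than one size of the driver; the job needs the smallest.

How it is judged:
On the way, in this order (a step that is already met when the one before it is completed fails the run):
1. the chuck is turned until the jaws grip the blade, with the driver still seated in its holder (value of joint chuck above 0.88 rad and distance between driver and holder_seat below 0.02 m and distance between blade and driver_bore below 0.006 m), for 0.2 s.
2. the driver is drawn out of the socket, the blade still in the chuck (distance between driver and holder_seat above 0.062 m and distance between blade and driver_bore below 0.006 m), for 0.1 s.
At the end, for the whole second after the job is handed in: The fingers hold the driver still, its axis within 20 degrees of level, its grip point at least 120 mm and its foot and bore at least 90 mm above the desk, clear of the holder; the chuck is turned beyond 0.88 rad and grips the blade, whose foot is within 6 mm of the bore's floor (all of step 2 and angle between driver's own z axis and vertical between 1.22 and 1.92 rad and height (world z) of driver_grip above 0.12 m and height (world z) of each of blade, driver above 0.09 m and value of joint chuck above 0.88 rad and contact force between blade and driver above 2 N and contact force between the fingers and driver above 3 N and contact force between driver and holder below 0.1 N and linear speed of driver below 0.04 m/s and angular speed of driver below 0.3 rad/s); the arm keeps its last pose, push and grip.
It fails at once if the mug, tip box or jar is pushed more than 40 mm (distance of any of mug, tipbox, jar from where it was at the start of the episode above 0.04 m).
It also fails if it takes over 45 s, if anything falls off the work surface, if the arm or the gripper's body presses on something with over 40 N, if the wrist force passes 120 N, or if a joint passes its speed limit or range.

## Working session

There is one attempt and no reset: what is moved stays moved. The work goes in short steps, each a Python script; the robot and the scene stay as the last script left them, time stands still between calls to the robot, and variables do not carry over. Pictures are saved under pics/ and viewed, and the job is handed in when it is done.

```bash
mkdir -p pics; cat > h.py <<'E'
import numpy as np, cv2
from workcell import manip, fingers, sense, optics
from scipy.spatial.transform import Rotation as R
def grab(n,f):
    d=optics.grab_frame(n); cv2.imwrite('pics/'+f+'.png',d['pixels'][:,:,::-1]); np.savez('pics/'+f+'.npz',**d); return d
def points(d):
    h,w=d['z_map'].shape; u,v=np.meshgrid(np.arange(w),np.arange(h))
    K=d['mtx']; xd=(u-K[0,2])/K[0,0]; yd=(v-K[1,2])/K[1,1]; x,y=xd.copy(),yd.copy()
    for _ in range(8):
        s=1+d['k1']*(x*x+y*y); x,y=xd/s,yd/s
    z=d['z_map']; P=np.stack([x*z,y*z,z],-1); T=d['world_from_camera']
    W=P@T[:3,:3].T+T[:3,3]; W[z==0]=np.nan; return W
def load(f): return dict(np.load('pics/'+f+'.npz'))
E
python3 - <<'E'
from h import *
for n in ['scene','top','wrist']:
    d=grab(n,n+'0'); print(n,d['mtx'].tolist(),d['k1'],d['world_from_camera'].round(3).tolist())
print(sense(),manip.hold_point_z)
E
```

```text
scene [[468.1738128549658, 0.0, 314.844062878773], [0.0, 468.1738128549658, 199.9425674138622], [0.0, 0.0, 1.0]] -0.03557515766075614 [[-0.859, 0.393, -0.329, 0.889], [0.513, 0.669, -0.538, 0.653], [0.009, -0.63, -0.776, 1.081], [0.0, 0.0, 0.0, 1.0]]
top [[462.4365932056903, 0.0, 317.7389331408674], [0.0, 462.4365932056903, 201.229267480534], [0.0, 0.0, 1.0]] -0.12139233991501559 [[0.02, -0.981, 0.194, 0.232], [-1.0, -0.021, -0.005, 0.007], [0.008, -0.194, -0.981, 1.313], [0.0, 0.0, 0.0, 1.0]]
wrist [[311.5605954320652, 0.0, 318.6851248885397], [0.0, 311.5605954320652, 195.89108822338574], [0.0, 0.0, 1.0]] -0.009029908824728946 [[-0.275, -0.912, -0.306, 0.25], [-0.962, 0.261, 0.085, 0.577], [0.003, 0.317, -0.948, 0.372], [0.0, 0.0, 0.0, 1.0]]
{'time_s': 0.15, 'joint_positions': array([ 1.55163226e+00,  3.85374228e-01,  6.93523631e-03, -3.49466699e-04,
       -1.19404526e+00, -2.58605154e-01]), 'dq': array([ 0.00104079, -0.00211904,  0.00256371,  0.00181516,  0.00030851,
       -0.00099351]), 'joint_efforts': array([-1.15418665e-03, -3.92673683e+01,  1.88582110e+01,  4.18862477e+00,
       -3.37963182e-03,  2.27632825e-06]), 'tool_pos': array([0.17124411, 0.60060939, 0.23047495]), 'eef_rot': array([-1.06606487,  1.41020746, -1.41219978]), 'force': array([ 0.78092936,  0.45429372, -0.16654835]), 'moment': array([ 0.01079944,  0.03399592, -0.00789216]), 'grip_width': 0.08530919101791058} 0.0187
```

View pics/scene0.png

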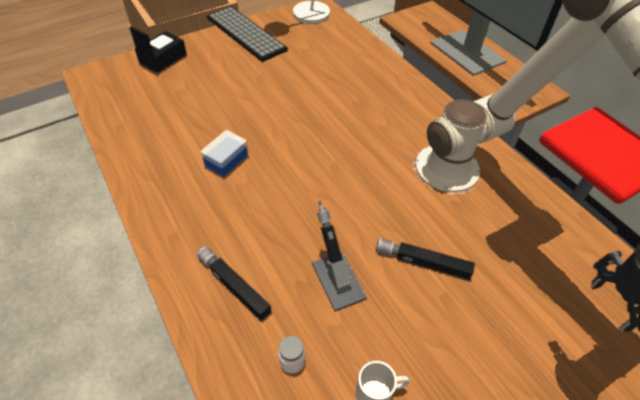

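View pics/top0.png

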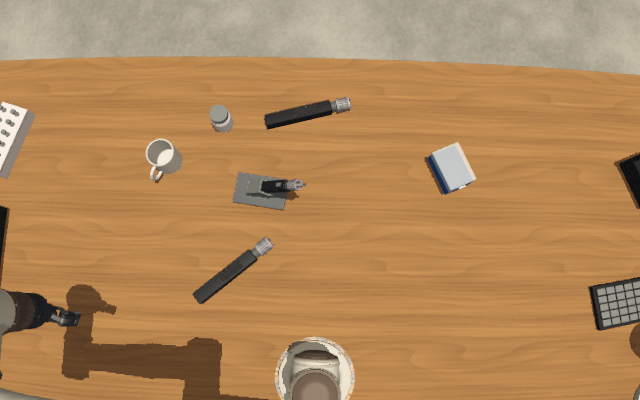

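View pics/wrist0.png

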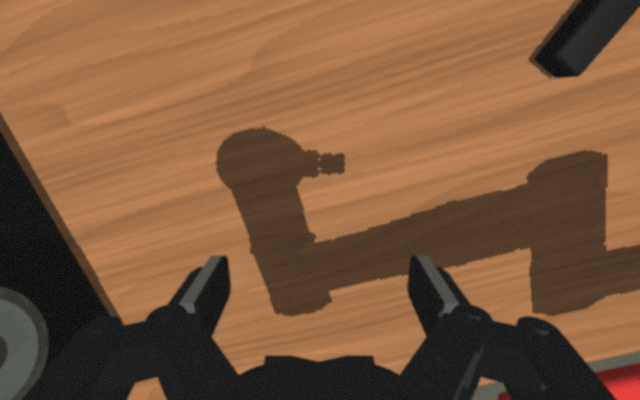

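```bash
python3 - <<'E'
from h import *
s=sense();print(R.from_rotvec(s['eef_rot']).as_matrix().round(3))
E
```

```text
[[-0.274 -0.     0.962]
 [-0.962 -0.002 -0.274]
 [ 0.002 -1.     0.   ]]
```

```bash
python3 - <<'E'
from h import *
for n,(x0,x1,y0,y1) in dict(top0=(200,340,140,240),scene0=(270,400,180,330)).items():
    d=load(n); W=points(d)
    im=d['pixels'][:,:,::-1].copy()
    hsv=cv2.cvtColor(im,cv2.COLOR_BGR2HSV)
    m=np.zeros(im.shape[:2],bool); m[y0:y1,x0:x1]=True
    c=cv2.resize(im[y0:y1,x0:x1],None,fx=5 if n[0]=='t' else 4,fy=5 if n[0]=='t' else 4,interpolation=cv2.INTER_CUBIC); cv2.imwrite('pics/c_'+n+'.png',c)
    ok=m&(hsv[:,:,1]<70)&np.isfinite(W[:,:,2])
    Z=W[:,:,2]
    desk=m&(hsv[:,:,1]>100); print(n,'desk z',np.nanmedian(Z[desk]))
    pl=ok&(abs(Z-0.012)<0.006)
    q=W[pl][:,:2].astype(np.float32); print('plate',len(q),cv2.minAreaRect(q))
    hi=ok&(Z>0.03); P=W[hi]
    print(len(P),P.min(0),P.max(0))
    up=ok&(Z>0.085); P=W[up]; mu=P.mean(0); print('axis',mu,np.linalg.svd(P-mu,full_matrices=False)[2][0])
    T=P[P[:,2]>np.nanmax(P[:,2])-0.006]; print('tip',T.mean(0))
E
```

```text
top0 desk z 0.0001616300639080137
plate 890 ((0.5174410343170166, 0.16672509908676147), (0.1485522985458374, 0.08990465849637985), 82.07418823242188)
763 [0.37422321 0.03439329 0.03009005] [0.54048409 0.20656171 0.18080069]
axis [0.5049967  0.09835345 0.13285489] [-0.09394715 -0.75309746  0.65116676]
tip [0.50164881 0.05052163 0.1773243 ]
scene0 desk z -0.00042295975043438183
plate 1141 ((0.4531177282333374, 0.17862074077129364), (0.1491660177707672, 0.22229181230068207), 82.12444305419922)
1166 [0.33340986 0.03877531 0.03002852] [0.54301555 0.2067516  0.17874331]
axis [0.5119097  0.10408533 0.12956175] [ 0.10337006  0.73095557 -0.67455066]
tip [0.50216423 0.05032829 0.1752045 ]
```

View pics/c_top0.png

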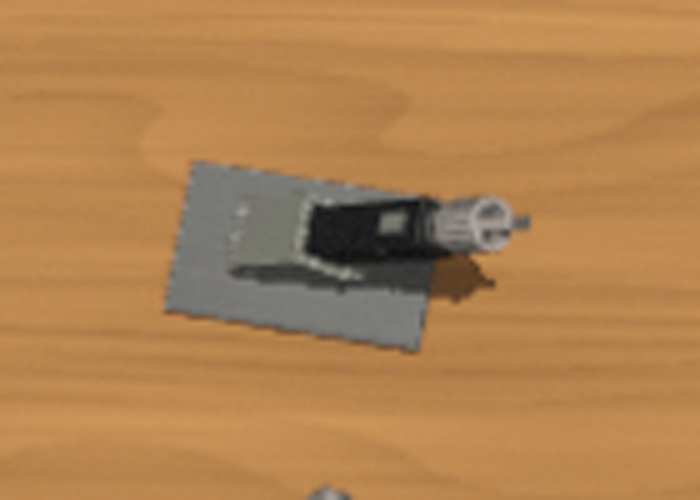

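View pics/c_scene0.png

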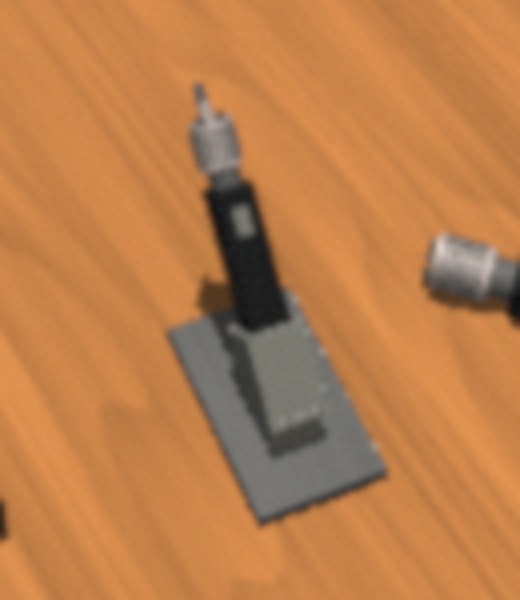

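```bash
cat >> h.py <<'E'
th=np.deg2rad(82.2); hx=np.array([np.cos(th),np.sin(th),0]); ez=np.array([0,0,1.]); hy=np.cross(ez,hx)
org=np.array([0.5174,0.1667,0])+0.020*hx
seat=org+0.030*ez; a=(-hx+ez)/np.sqrt(2)
HP=manip.hold_point_z
def att(d,x):
    x=x-d*(x@d); x/=np.linalg.norm(x); return np.stack([x,d,np.cross(x,d)],1)
def turnatt(phi): return (R.from_rotvec(-a*phi)*R.from_matrix(att(-a,hy))).as_rotvec()
E
python3 - <<'E'
from h import *
mid=seat+a*.177; print('seat',seat,'mid',mid)
for phi in np.deg2rad(np.arange(-180,180,30)):
    r=[]
    for s in (0.12,0):
        for dp in (0,.55,1.1):
            q=manip.inverse_kinematics(mid+a*(s-HP),turnatt(phi+dp)); r.append(q)
    print(round(np.rad2deg(phi)),[None if q is None else np.round(q,2).tolist() for q in (r[0],r[3],r[4],r[5])])
E
```

```text
seat [0.52011431 0.18651496 0.03      ] mid [0.50312844 0.06251504 0.1551579 ]
-180 [[-0.22, 0.28, -0.11, -0.81, -1.36, -2.8], [-0.07, 0.36, -0.22, -0.9, -1.13, -2.74], [-0.07, 0.36, -0.22, -0.9, -1.13, 2.99], [-0.07, 0.36, -0.22, -0.9, -1.13, 2.44]]
-150 [[-0.22, 0.28, -0.11, -0.81, -1.36, 2.95], [-0.07, 0.36, -0.22, -0.9, -1.13, 3.01], [-0.07, 0.36, -0.22, -0.9, -1.13, 2.46], [-0.07, 0.36, -0.22, -0.9, -1.13, 1.91]]
-120 [[-0.22, 0.28, -0.11, -0.81, -1.36, 2.43], [-0.07, 0.36, -0.22, -0.9, -1.13, 2.49], [-0.07, 0.36, -0.22, -0.9, -1.13, 1.94], [-0.07, 0.36, -0.22, -0.9, -1.13, 1.39]]
-90 [[-0.22, 0.28, -0.11, -0.81, -1.36, 1.91], [-0.07, 0.36, -0.22, -0.9, -1.13, 1.97], [-0.07, 0.36, -0.22, -0.9, -1.13, 1.42], [-0.07, 0.36, -0.22, -0.9, -1.13, 0.87]]
-60 [[-0.22, 0.28, -0.11, -0.81, -1.36, 1.38], [-0.07, 0.36, -0.22, -0.9, -1.13, 1.44], [-0.07, 0.36, -0.22, -0.9, -1.13, 0.89], [-0.07, 0.36, -0.22, -0.9, -1.13, 0.34]]
-30 [[-0.22, 0.28, -0.11, -0.81, -1.36, 0.86], [-0.07, 0.36, -0.22, -0.9, -1.13, 0.92], [-0.07, 0.36, -0.22, -0.9, -1.13, 0.37], [-0.07, 0.36, -0.22, -0.9, -1.13, -0.1
[... 334 characters left out ...]
3, -1.23]]
60 [[-0.22, 0.28, -0.11, -0.81, -1.36, -0.71], [-0.07, 0.36, -0.22, -0.9, -1.13, -0.65], [-0.07, 0.36, -0.22, -0.9, -1.13, -1.2], [-0.07, 0.36, -0.22, -0.9, -1.13, -1.75]]
90 [[-0.22, 0.28, -0.11, -0.81, -1.36, -1.23], [-0.07, 0.36, -0.22, -0.9, -1.13, -1.17], [-0.07, 0.36, -0.22, -0.9, -1.13, -1.72], [-0.07, 0.36, -0.22, -0.9, -1.13, -2.27]]
120 [[-0.22, 0.28, -0.11, -0.81, -1.36, -1.76], [-0.07, 0.36, -0.22, -0.9, -1.13, -1.7], [-0.07, 0.36, -0.22, -0.9, -1.13, -2.25], [-0.07, 0.36, -0.22, -0.9, -1.13, -2.8]]
150 [[-0.22, 0.28, -0.11, -0.81, -1.36, -2.28], [-0.07, 0.36, -0.22, -0.9, -1.13, -2.22], [-0.07, 0.36, -0.22, -0.9, -1.13, -2.77], [-0.07, 0.36, -0.22, -0.9, -1.13, 2.96]]
```

```bash
python3 - <<'E'
from h import *
s=sense(); p=s['tool_pos']
q=s['joint_positions'].copy(); q[1]-=0.25; manip.goto_joints(q); print(sense()['tool_pos'],sense()['time_s'])
mid=seat+a*.177; phi=np.deg2rad(-30)
manip.movep(mid+a*(0.13-HP),turnatt(phi)); s=sense(); print(s['tool_pos'],s['time_s'],s['joint_positions'])
grab('wrist','wrist1'); grab('scene','scene1')
E
```

```text
[0.17034994 0.56391273 0.37814033] 0.8083
[ 0.49259375 -0.01477285  0.23399088] 3.25 [-0.23071495  0.27209049 -0.10016611 -0.80033966 -1.3752642   0.85635591]
```

View pics/wrist1.png

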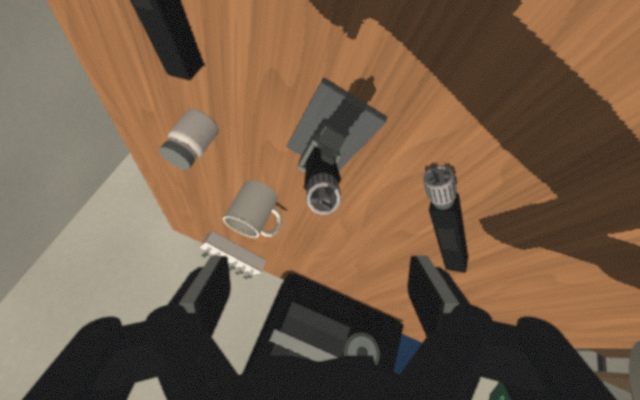

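View pics/scene1.png

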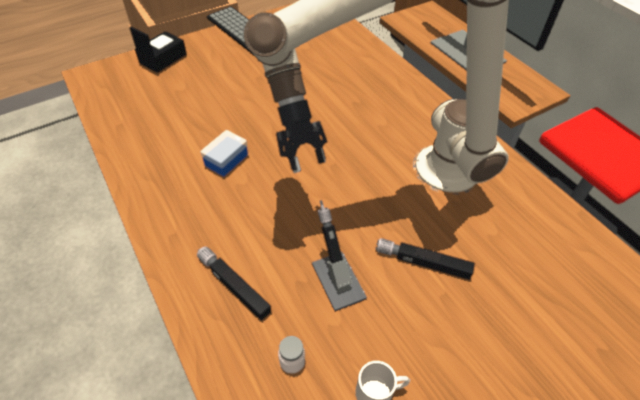

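The wrist view shows the sleeve's front ring centred at about (323,196), between the finger columns. I compare this with the predicted point.

```bash
python3 - <<'E'
from h import *
d=load('wrist1'); T=d['world_from_camera']; K=d['mtx']
im=d['pixels'][:,:,::-1]
cv2.imwrite('pics/cw1.png',cv2.resize(im[60:260,220:420],None,fx=3,fy=3,interpolation=cv2.INTER_CUBIC))
for l in (.15,.192,.216):
    p=seat+a*l; c=T[:3,:3].T@(p-T[:3,3]); x,y=c[:2]/c[2]; s=1+d['k1']*(x*x+y*y); print(l,K[0,0]*x*s+K[0,2],K[1,1]*y*s+K[1,2],c[2])
W=points(d)
hsv=cv2.cvtColor(im,cv2.COLOR_BGR2HSV)
ok=np.zeros(im.shape[:2],bool); ok[90:220,280:400]=True
P=W[ok&np.isfinite(W[:,:,2])]; r=P-seat; 
al=r@a; off=r-al[:,None]*a; y=off@hy; n=off@np.cross(hy,a)
k=(al>.165)&(al<.2)&(np.hypot(y,n)<.03)
print(k.sum(),al[k].max(),'y',np.percentile(y[k],[2,50,98]),'n',np.percentile(n[k],[2,50,98]))
k=(al>.188)&(al<.196)&(np.hypot(y,n)<.03); print(k.sum(),y[k].min(),y[k].max(),n[k].min(),n[k].max(), np.cross(hy,a))
k=(al>.07)&(al<.15)&(np.hypot(y,n)<.03); print(k.sum(),np.percentile(y[k],[2,98]))
E
```

```text
0.15 318.53086963464847 184.58496003338945 0.2931511638363381
0.192 318.5772112677379 199.1594429118095 0.2533111557999222
0.216 318.6108857003732 209.74915812349505 0.2305454369219703
982 0.19992677986884785 y [-0.01141878  0.00010789  0.01474729] n [-0.01711102 -0.00579367  0.00902394]
483 -0.011396231531979292 0.01634453466638084 -0.017397921633058845 0.010949309682276464 [0.0959654  0.70056452 0.70710678]
675 [-0.01397019  0.01307988]
```

View pics/cw1.png

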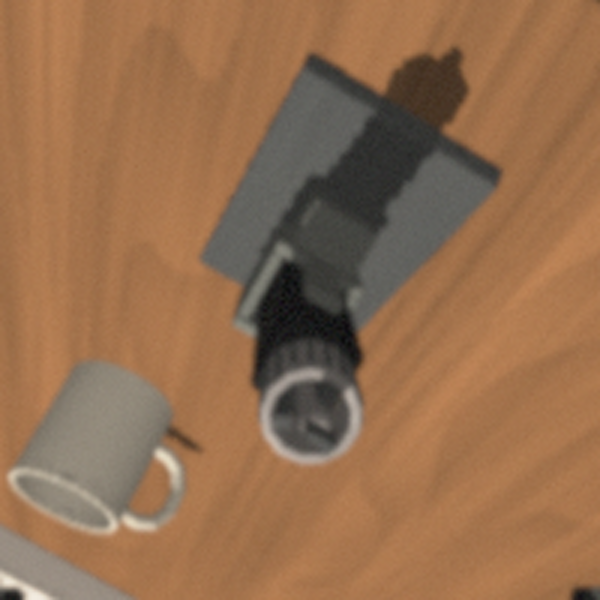

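```bash
python3 - <<'E'
from h import *
n_=np.cross(hy,a)
for f in ('top0','scene0','scene1'):
    d=load(f); W=points(d); P=W[np.isfinite(W[:,:,2])]; r=P-seat; al=r@a; y=r@hy; n=r@n_
    for lo,hi in ((.065,.085),(.085,.115),(.115,.145),(.166,.188)):
        k=(al>lo)&(al<hi)&(np.hypot(y,n)<.025)
        print(f,lo,k.sum(),'y',np.percentile(y[k],[3,97]).round(4),y[k].mean().round(4),'n top',np.percentile(n[k],[50,90,97]).round(4))
print(R.from_rotvec(turnatt(np.deg2rad(-30))).as_matrix()[:,0]@np.stack([hy,n_],1))
E
```

```text
top0 0.065 62 y [-0.0122  0.0152] 0.0033 n top [0.013  0.0157 0.016 ]
top0 0.085 88 y [-0.0108  0.0152] 0.0045 n top [0.013  0.0153 0.016 ]
top0 0.115 91 y [-0.0116  0.0149] 0.0041 n top [0.0135 0.0156 0.0165]
top0 0.166 79 y [-0.0098  0.0146] 0.0035 n top [0.01   0.0141 0.0155]
scene0 0.065 100 y [-0.0153  0.0116] -0.0038 n top [0.0125 0.0148 0.0159]
scene0 0.085 151 y [-0.0156  0.0115] -0.0037 n top [0.013 0.016 0.017]
scene0 0.115 158 y [-0.0153  0.0117] -0.004 n top [0.013  0.0153 0.0165]
scene0 0.166 105 y [-0.0145  0.0116] -0.0034 n top [0.0102 0.0141 0.0167]
scene1 0.065 106 y [-0.0143  0.0123] -0.0027 n top [0.0121 0.0149 0.0157]
scene1 0.085 153 y [-0.014   0.0136] -0.0019 n top [0.0123 0.0153 0.0162]
scene1 0.115 155 y [-0.0129  0.0136] -0.0016 n top [0.0124 0.016  0.0173]
scene1 0.166 105 y [-0.012   0.0143] -0.0003 n top [0.0098 0.0141 0.016 ]
[ 0.8660254 -0.5      ]
```

```bash
python3 - <<'E'
from h import *
mid=seat+a*.177+hy*.001-np.cross(hy,a)*.001; phi=np.deg2rad(-30)
def st(t):
    s=sense(); tcp=R.from_rotvec(s['eef_rot']).as_matrix()
    print(t,round(s['time_s'],2),s['tool_pos'].round(4),'F',s['force'].round(1),'Ma',round(float(s['moment']@a),3),s['moment'].round(2),'w',round(s['grip_width'],4),'q6',round(s['joint_positions'][5],3)); return s
hit=manip.move_linear(mid-a*HP,turnatt(phi),v=0.08,threshold=10); print(hit); st('in')
grab('wrist','wrist2'); grab('scene','scene2')
E
```

```text
False
in 5.12 [0.504  0.0748 0.1416] F [-0.2  0.2  0.6] Ma 0.03 [-1.41  0.18  0.03] w 0.0855 q6 0.923
```

View pics/wrist2.png

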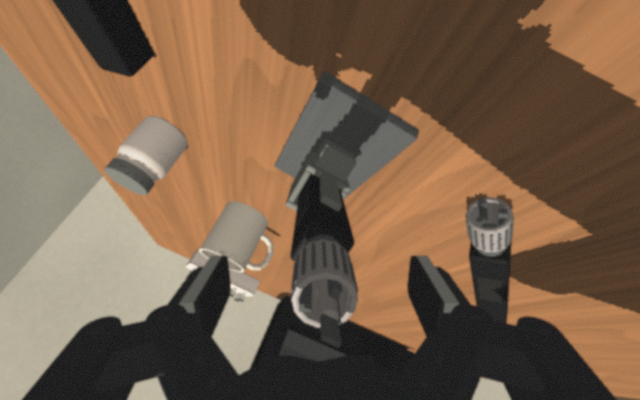

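The sleeve (about 323,285) sits between the fingers (228 and 410), so I close on it and turn.

```bash
cat >> h.py <<'E'
def st(t):
    s=sense()
    print(t,round(s['time_s'],2),s['tool_pos'].round(4),'F',s['force'].round(1),'Ma',round(float(s['moment']@a),3),s['moment'].round(2),'w',round(s['grip_width'],4),'q6',round(s['joint_positions'][5],3)); return s
E
python3 - <<'E'
from h import *
fingers.set_gripper(0.015,70); s=st('closed')
q0=s['joint_positions'].copy()
np.save('q0.npy',q0)
for k in np.arange(1,5)*0.1:
    q=q0.copy(); q[5]-=k; manip.goto_joints(q); st(k)
grab('wrist','wrist3')
E
```

```text
closed 5.8 [0.504  0.0748 0.1414] F [-0.7 -0.6 -0.1] Ma 0.066 [-1.39  0.27  0.17] w 0.0255 q6 0.923
0.1 6.05 [0.5042 0.0748 0.1414] F [0.2 0.2 0.4] Ma -0.038 [-1.26  0.13 -0.1 ] w 0.0259 q6 0.826
0.2 6.3 [0.5041 0.0747 0.1414] F [-0.6  0.5  0.7] Ma -0.054 [-1.26  0.14 -0.11] w 0.0255 q6 0.727
0.30000000000000004 6.55 [0.504  0.0748 0.1414] F [-0.3  0.2  1.2] Ma -0.01 [-1.35  0.19 -0.01] w 0.0257 q6 0.628
0.4 6.8 [0.504  0.0747 0.1414] F [ 0.4 -0.4  1.8] Ma 0.011 [-1.23  0.05 -0.1 ] w 0.026 q6 0.528
```

View pics/wrist3.png

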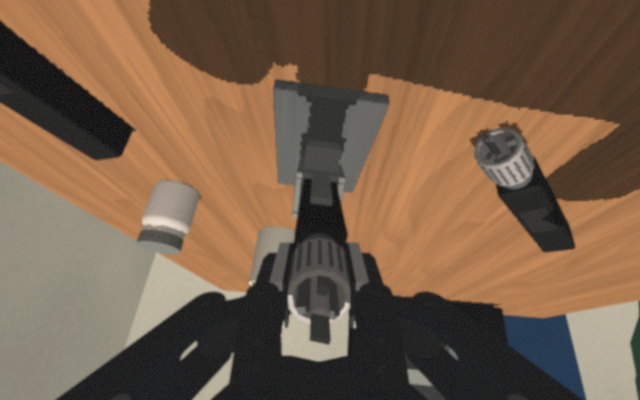

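```bash
python3 - <<'E'
from h import *
q0=np.load('q0.npy')
for k in (.55,.7,.8,.9,.97,1.03):
    q=q0.copy(); q[5]-=k; manip.goto_joints(q); s=st(k); print('   eff6',s['joint_efforts'][5].round(3))
grab('wrist','wrist4')
E
```

```text
0.55 7.12 [0.5039 0.0747 0.1413] F [-0.6 -0.9  1.7] Ma -0.051 [-1.18  0.18 -0.06] w 0.0259 q6 0.378
   eff6 -0.074
0.7 7.38 [0.5039 0.0747 0.1414] F [-0.2 -1.2  2.2] Ma -0.032 [-1.05  0.09 -0.1 ] w 0.026 q6 0.229
   eff6 -0.069
0.8 7.63 [0.5039 0.0748 0.1414] F [ 0.8 -1.1  2.8] Ma 0.016 [-0.91  0.05 -0.05] w 0.0264 q6 0.129
   eff6 -0.06
0.9 7.88 [0.5039 0.0748 0.1414] F [-0.6 -1.1  2.2] Ma 0.015 [-0.8   0.05 -0.04] w 0.0258 q6 0.028
   eff6 -0.064
0.97 8.13 [0.504  0.0748 0.1414] F [-0.2 -1.   2.4] Ma 0.073 [-0.73  0.    0.01] w 0.0258 q6 -0.043
   eff6 -0.062
1.03 8.38 [0.504  0.0749 0.1415] F [ 0.5 -1.1  3. ] Ma 0.04 [-0.58  0.03  0.01] w 0.0258 q6 -0.103
   eff6 -0.066
```

View pics/wrist4.png

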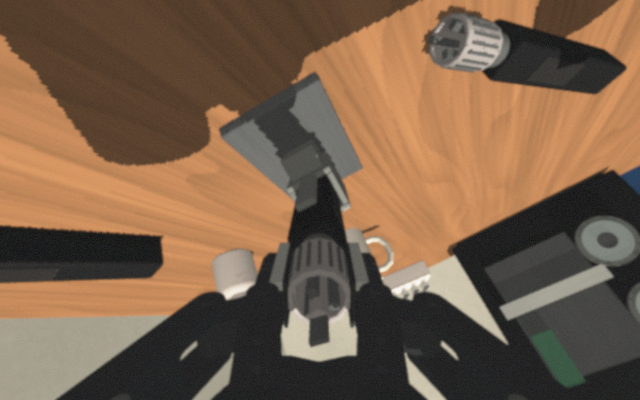

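```bash
python3 - <<'E'
from h import *
o=[cv2.resize(cv2.imread(f'pics/wrist{i}.png')[160:360,270:370],None,fx=3.9,fy=3,interpolation=cv2.INTER_CUBIC) for i in (3,4)]
cv2.imwrite('pics/c34.png',np.hstack(o))
E
```

```text
(no output)
```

View pics/c34.png

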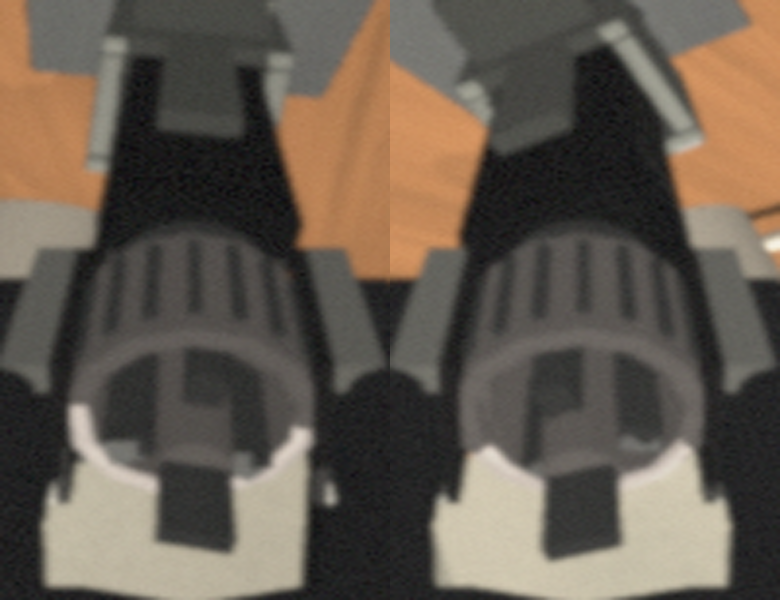

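```bash
python3 - <<'E'
from h import *
q0=np.load('q0.npy')
q=q0.copy(); q[5]-=1.07; manip.goto_joints(q); s=st(1.07); print('   eff6',s['joint_efforts'][5].round(3))
manip.wait(0.3)
fingers.set_gripper(0.085); s=st('open')
manip.move_linear(s['tool_pos']+a*0.10,v=0.15); st('back')
grab('wrist','wrist5')
im=cv2.imread('pics/wrist5.png'); cv2.imwrite('pics/cw5.png',cv2.resize(im[100:300,220:420],None,fx=3,fy=3,interpolation=cv2.INTER_CUBIC))
E
```

```text
1.07 8.68 [0.504  0.0749 0.1415] F [-0.1 -1.4  3.3] Ma 0.056 [-0.55 -0.01 -0.  ] w 0.0259 q6 -0.144
   eff6 -0.1
open 9.59 [0.5039 0.0748 0.1413] F [-0.6  0.   0.1] Ma 0.035 [-1.39  0.16  0.02] w 0.085 q6 -0.146
back 10.41 [0.494  0.0051 0.2115] F [-0.4  0.8 -0.8] Ma 0.004 [-1.41  0.22  0.03] w 0.0851 q6 -0.199
```

View pics/cw5.png

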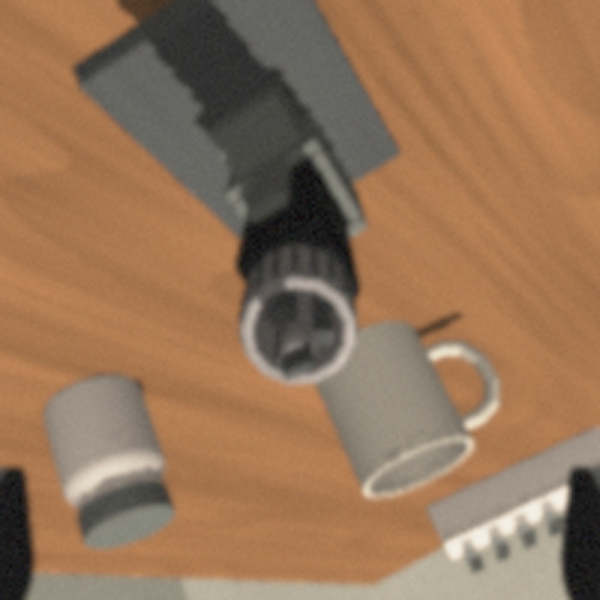

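```bash
python3 - <<'E'
from h import *
s=sense()
manip.move_linear(s['tool_pos']-a*0.05,v=0.15); st('mid')
grab('wrist','wrist6')
im=cv2.imread('pics/wrist6.png'); cv2.imwrite('pics/cw6.png',cv2.resize(im[170:290,260:380],None,fx=5,fy=5,interpolation=cv2.INTER_CUBIC))
E
```

```text
mid 10.95 [0.4986 0.0405 0.1756] F [ 0.3 -0.3  0.2] Ma 0.022 [-1.33  0.12 -0.03] w 0.0849 q6 -0.174
```

View pics/cw6.png

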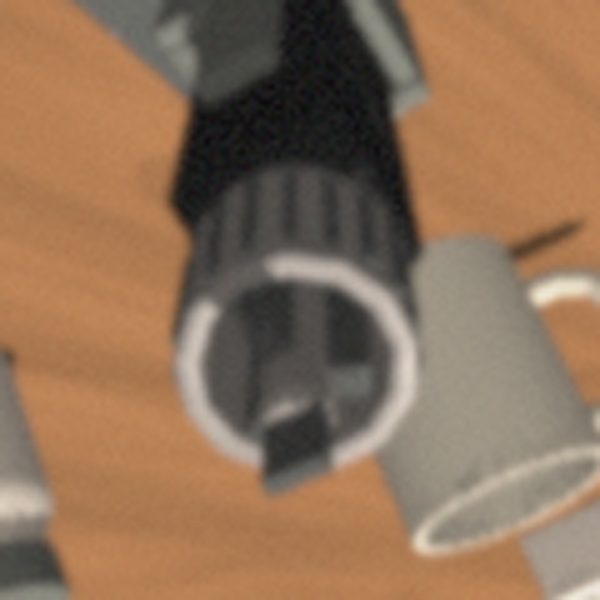

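```bash
python3 - <<'E'
from h import *
s=sense()
manip.move_linear(s['tool_pos']-a*0.05,v=0.15); st('in')
fingers.set_gripper(0.015,60); s=st('closed'); print(s['joint_efforts'][5].round(3))
q0=s['joint_positions'].copy()
for k in (.05,.1,.15):
    q=q0.copy(); q[5]-=k; manip.goto_joints(q); s=st(k); print('   eff6',s['joint_efforts'][5].round(3))
grab('wrist','wrist7')
E
```

```text
in 11.48 [0.504  0.0747 0.1411] F [-0.1  0.1  0.4] Ma 0.0 [-1.35  0.13 -0.06] w 0.0851 q6 -0.146
closed 12.06 [0.5038 0.0749 0.1414] F [-1.2 -1.9  5.1] Ma 0.009 [-0.88  0.35  0.24] w 0.0263 q6 -0.145
-0.019
0.05 12.31 [0.5043 0.0751 0.1417] F [ 1.3 -0.1  3.7] Ma 0.081 [-0.81 -0.11 -0.11] w 0.0264 q6 -0.194
   eff6 -0.084
0.1 12.56 [0.5045 0.0751 0.1418] F [2.9 1.6 2.8] Ma 0.064 [-0.68 -0.33 -0.32] w 0.0263 q6 -0.244
   eff6 -0.132
0.15 12.81 [0.5047 0.0752 0.1419] F [3.6 1.9 3.9] Ma 0.34 [-0.36 -0.77 -0.33] w 0.0261 q6 -0.293
   eff6 -0.4
```

View pics/wrist7.png

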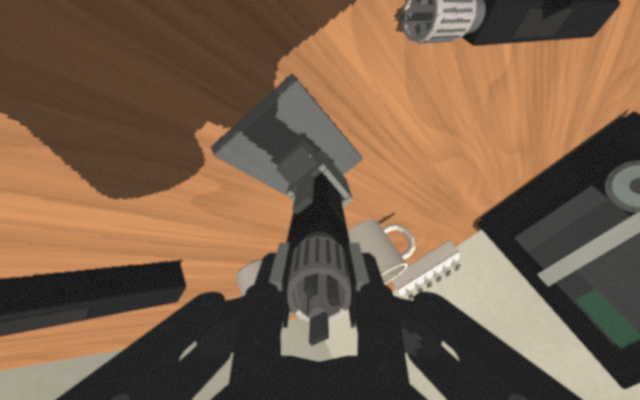

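```bash
cat >> h.py <<'E'
def gripd(lean): return -(np.sin(lean)*hx+np.cos(lean)*ez)
E
python3 - <<'E'
from h import *
fingers.set_gripper(0.085); s=st('open')
manip.move_linear(s['tool_pos']+a*0.15,v=0.2); st('back')
g=seat+a*.092
d=gripd(np.deg2rad(15))
for sg in (1,-1):
    A=att(d,sg*hy); rv=R.from_matrix(A).as_rotvec()
    A2=R.from_rotvec(-np.pi/4*hy).as_matrix()@A; d2=A2[:,1]
    gf=g+a*.12+np.array([0,0,.12])
    for nm,p,r in (('pre',g-d*.15,rv),('up',g-d*.26,rv),('g',g+d*HP,rv),('out',g+a*.12+d*HP,rv),('lvl',gf+d2*HP,R.from_matrix(A2).as_rotvec())):
        q=manip.inverse_kinematics(p,r); print(sg,nm,p.round(3),None if q is None else np.round(q,2))
E
```

```text
open 13.47 [0.5037 0.0748 0.1413] F [-0.4  0.1 -0.5] Ma -0.016 [-1.41  0.21 -0.  ] w 0.0849 q6 -0.295
back 14.37 [ 0.4888 -0.0297  0.2466] F [-0.2  0.9 -0.7] Ma 0.008 [-1.43  0.2   0.02] w 0.0853 q6 -0.366
1 pre [0.517 0.161 0.24 ] [ 0.7   0.31 -0.18  0.18 -1.28 -0.9 ]
1 up [0.52  0.189 0.346] [ 0.73  0.28  0.05  0.17 -1.54 -0.89]
1 g [0.511 0.117 0.077] [ 0.64  0.44 -0.46  0.24 -0.87 -0.95]
1 out [0.499 0.033 0.162] [ 0.51  0.28 -0.45  0.25 -1.01 -0.8 ]
1 lvl [0.501 0.047 0.284] [ 0.08  0.14 -0.09 -0.54 -1.26 -0.07]
-1 pre [0.517 0.161 0.24 ] [ 0.7   0.31 -0.18  0.18 -1.28  2.24]
-1 up [0.52  0.189 0.346] [ 0.73  0.28  0.05  0.17 -1.54  2.25]
-1 g [0.511 0.117 0.077] [ 0.64  0.44 -0.46  0.24 -0.87  2.19]
-1 out [0.499 0.033 0.162] [ 0.51  0.28 -0.45  0.25 -1.01  2.34]
-1 lvl [0.501 0.047 0.284] [ 0.08  0.14 -0.09 -0.54 -1.26  3.08]
```

```bash
python3 - <<'E'
from h import *
g=seat+a*.092; d=gripd(np.deg2rad(15)); rv=R.from_matrix(att(d,hy)).as_rotvec()
manip.movep(g-d*.24,rv); st('up')
manip.move_linear(g-d*.10,rv,v=.2); st('pre')
grab('wrist','wrist8'); grab('scene','scene8')
dd=load('wrist8'); W=points(dd); P=W[np.isfinite(W[:,:,2])]; r=P-seat; al=r@a; y=r@hy; n=r@np.cross(hy,a)
for lo,hi in ((.075,.11),(.11,.14),(.166,.188)):
    k=(al>lo)&(al<hi)&(np.hypot(y,n)<.025); print(lo,k.sum(),np.percentile(y[k],[3,97]).round(4),np.percentile(n[k],[50,95]).round(4))
E
```

```text
up 15.4 [0.5189 0.1842 0.3257] F [ 0.1 -1.  -1. ] Ma -0.016 [ 0.48 -0.07 -0.03] w 0.0853 q6 -0.892
pre 16.25 [0.5158 0.1473 0.1927] F [-0.7 -0.4  0.8] Ma 0.021 [ 0.45 -0.13 -0.04] w 0.085 q6 -0.912
0.075 993 [-0.0128  0.0139] [0.0114 0.0121]
0.11 1141 [-0.0123  0.014 ] [0.0111 0.0121]
0.166 1426 [-0.012   0.0145] [0.0086 0.0109]
```

View pics/wrist8.png

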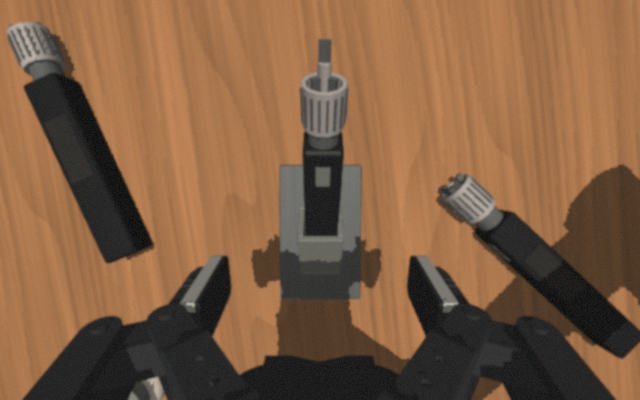

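View pics/scene8.png

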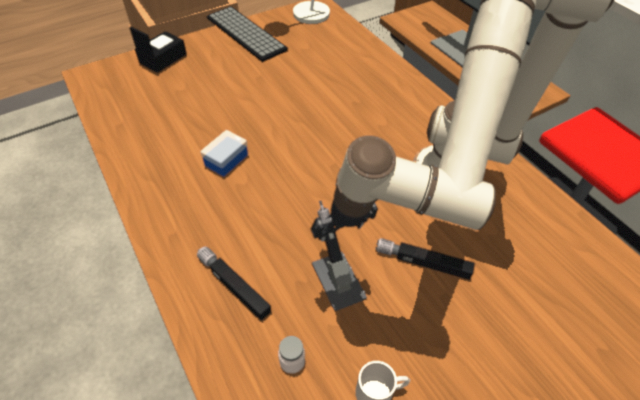

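The driver's axis (column about 323) is centred between the fingers, and the blade sticks straight out at (324,50). The measured sideways offset is about 1 mm, so I go down and grip.

```bash
python3 - <<'E'
from h import *
g=seat+a*.092+hy*.0007-np.cross(hy,a)*.001; d=gripd(np.deg2rad(15)); rv=R.from_matrix(att(d,hy)).as_rotvec()
hit=manip.move_linear(g+d*(HP-.001),rv,v=.08,threshold=12); print(hit); st('down')
fingers.set_gripper(0.015,90); s=st('closed')
if not hit and s['grip_width']>.022:
    p=s['tool_pos']
    manip.move_linear(p+a*.02,v=.05); st('20')
    manip.move_linear(p+a*.10,v=.08); st('100')
    grab('scene','scene9')
E
```

```text
False
down 17.98 [0.5102 0.1172 0.0777] F [-0.6 -0.3  0.8] Ma 0.001 [ 0.46 -0.09 -0.03] w 0.0851 q6 -0.952
closed 18.54 [0.51   0.117  0.0775] F [-0.6  0.5  2.6] Ma -0.217 [ 0.43  0.22 -0.03] w 0.0269 q6 -0.952
20 19.09 [0.5079 0.1024 0.092 ] F [-0.9 -0.  -0.8] Ma 0.011 [ 0.81 -0.11  0.02] w 0.0269 q6 -0.928
100 20.24 [0.5003 0.0471 0.1479] F [ 0.2 -0.4 -3.3] Ma 0.07 [ 0.82 -0.19  0.02] w 0.027 q6 -0.826
```

View pics/scene9.png

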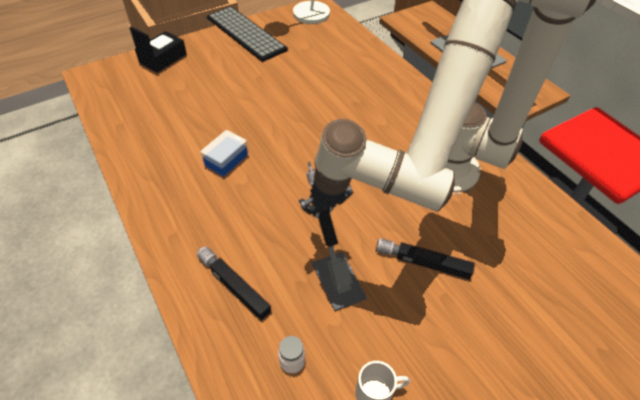

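The driver is out of the holder and its full weight (3.3 N) is on the tool. Next I lift it and turn it level.

```bash
python3 - <<'E'
from h import *
s=sense(); p=s['tool_pos']; A=R.from_rotvec(s['eef_rot'])
manip.move_linear(p+np.array([0,0,.15]),v=.15); st('up')
A2=R.from_rotvec(-np.pi/4*hy)*A
manip.movep(p+np.array([0,0.02,.15]),A2.as_rotvec()); manip.wait(.5); st('level')
grab('wrist','wrist10'); grab('scene','scene10'); grab('top','top10')
E
```

```text
up 21.44 [0.4997 0.047  0.2967] F [-0.6 -0.4 -3.5] Ma -0.012 [ 0.8  -0.13 -0.03] w 0.027 q6 -0.739
level 22.68 [0.5002 0.0675 0.2977] F [ 0.   0.3 -3.6] Ma 0.031 [-1.43  0.17  0.02] w 0.0269 q6 -0.119
```

View pics/wrist10.png

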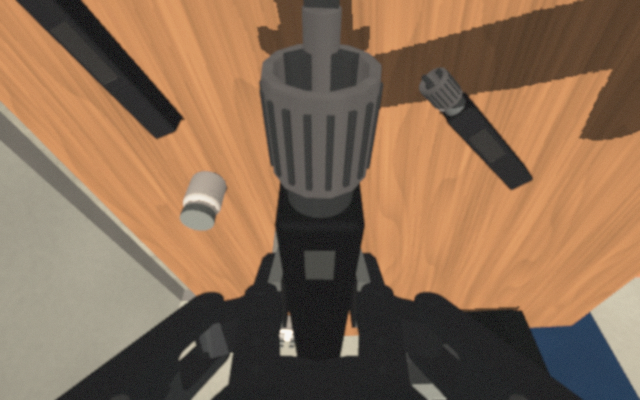

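View pics/scene10.png

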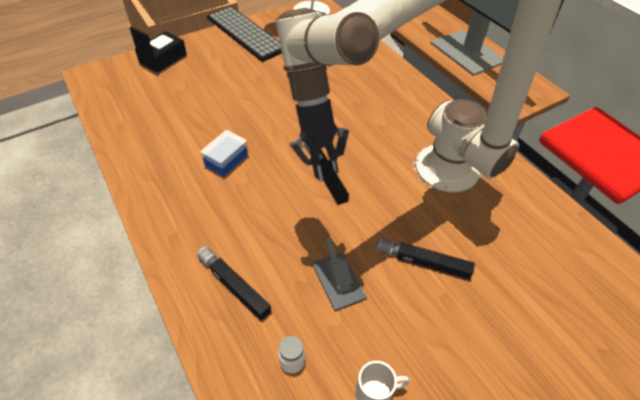

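```bash
python3 - <<'E'
from h import *
d=load('wrist10'); W=points(d)
for (r0,r1,c0,c1) in ((210,340,312,335),(95,180,318,324),(2,40,315,330)):
    P=W[r0:r1,c0:c1].reshape(-1,3); P=P[np.isfinite(P[:,2])]; P=P[P[:,2]>.2]; mu=P.mean(0); u=np.linalg.svd(P-mu)[2][0] if len(P)>10 else None
    print(mu.round(3),u, np.rad2deg(np.arcsin(abs(u[2]))) if u is not None else '')
s0=sense(); manip.wait(.5); s=st('hold'); print(s['dq'].round(3))
E
```

```text
[0.495 0.034 0.326] [0.12458325 0.99183356 0.02729829] 1.5642711271840524
[ 0.487 -0.032  0.325] [0.13056869 0.99133692 0.01424518] 0.8162163820216235
[ 0.484 -0.052  0.314] [0.11274607 0.85223243 0.51087005] 30.721800445231032
hold 23.33 [0.5003 0.067  0.2978] F [-0.7 -0.  -3.2] Ma -0.022 [-1.43  0.22 -0.01] w 0.027 q6 -0.119
[-0.001 -0.    -0.002 -0.001  0.    -0.001]
```

```bash
python3 - <<'E'
from h import *
d=load('wrist10'); W=points(d)
for r in range(0,46,5):
    P=W[r,300:345]; k=P[:,2]>.27; print(r, P[k].mean(0).round(4), k.sum()) 
s=sense(); A=R.from_rotvec(s['eef_rot']).as_matrix(); g=s['tool_pos']-A[:,1]*HP; ax=-hx
print('grip',g.round(3),'expect sleeve front y',(g+ax*.1).round(3),'tip',(g+ax*.124).round(3))
im=load('scene10')['pixels'][110:210,280:380,::-1]; cv2.imwrite('pics/cs10.png',cv2.resize(im,None,fx=6,fy=6,interpolation=cv2.INTER_CUBIC))
E
```

```text
0 [ 0.4837 -0.0553  0.3119] 37
5 [ 0.4838 -0.0545  0.3121] 36
10 [ 0.4838 -0.054   0.3134] 40
15 [ 0.484  -0.0535  0.3144] 39
20 [ 0.4841 -0.0526  0.3144] 39
25 [ 0.4842 -0.0516  0.3143] 39
30 [ 0.4843 -0.0507  0.3142] 39
35 [ 0.4845 -0.0498  0.3144] 38
40 [ 0.4846 -0.0488  0.3144] 37
45 [ 0.4846 -0.0468  0.3119] 45
grip [0.499 0.058 0.314] expect sleeve front y [ 0.485 -0.041  0.314] tip [ 0.482 -0.065  0.314]
```

View pics/cs10.png

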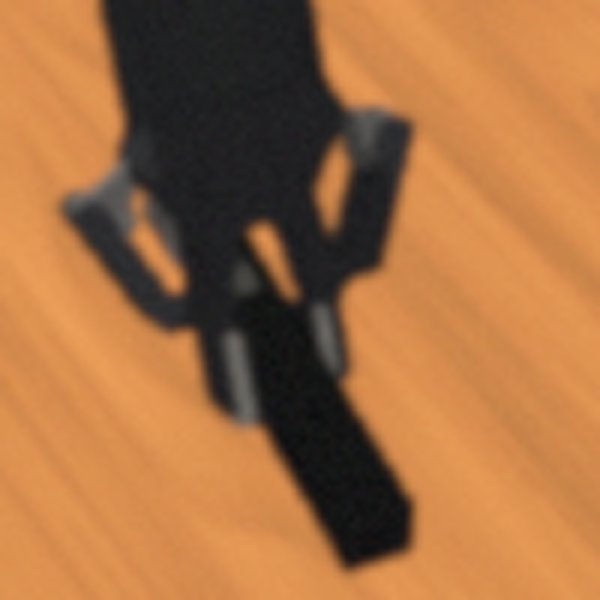

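```bash
python3 - <<'E'
from h import *
manip.hand_in(); st('end')
E
```

```text
the job is handed in; nothing more can be done
the job is handed in; nothing more can be done
```

I handed the job in at about 23 s on the robot's clock. The driver was held level and steady with the blade in its chuck. No verdict was reported.

- **Chuck:** With the driver seated, I turned the sleeve about 1.07 rad clockwise. The torque had not clearly risen, so I regripped and turned about 0.15 rad further. Wrist joint effort then rose to 0.4 N m. I take this to mean the jaws are clamped or at the hard stop.
- **Draw and level:** I gripped the handle at the grip point with 90 N. I drew the driver 100 mm out along the socket axis, lifted it 150 mm and turned it level.

**Last checks:**
- **Attitude:** the axis was within about 1.5° of level, by wrist depth.
- **Height:** the grip point was about 0.31 m above the desk.
- **Grip:** finger width was 27 mm, the measured load was 3.2–3.6 N, and joint speeds were about zero.
- **Blade:** it was straight and central in the sleeve. Its shoulder was about 13 mm past the sleeve, roughly as seen while seated (estimated at 10–13 mm). The tip was out of the wrist camera's view.
- **Bystanders:** the mug, tip box and jar looked unmoved in the camera picture.

**Not confirmed or disagreeing:**
- The chuck angle could not be read directly. I inferred it from the turn, the steady flutes and the torque rise.
- The wrist camera placed the sleeve about 3–4 mm from where the two fixed cameras did. I split the difference, and the grips closed without trouble.

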